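# Wedge the rocking corner of a squaring jig

## Task

The square steel jig rocks because the screw foot at its open corner, diagonally opposite the corner where its two fence bars meet, does not reach the bench. With the fingertips push the wooden wedge along the bench, thin end first, under that foot just until it takes up the gap: the jig must no longer rock and must not be shoved out of its place; do not lift the wedge or the jig, and leave the other things alone. Test it by pressing down with the fingertips on top of the plate right above that foot, pushing the wedge further if it still gives, and finish while still holding a firm press (about 10 N) there with the jig steady and level.

Things in the scene. Friction and masses are not known exactly. Their poses are not given: they have to be found in the camera images.
- jig: loose steel jig, 2.5 kg: square plate 180 x 180 mm, from 30 to 42 mm above its origin, nine dark blind holes. Feet: black discs, 22 mm diameter, 8 mm high, on thin screws at (+-75, +-75) mm; the one at (-75, -75) is too short. Origin: centre of the square, level with the undersides of the other three feet; z is the plate's normal. At first it rests level on those three
- foot_bottom (a point): centre of the underside of the short foot (22 mm disc), 5 to 10 mm above the bench while the jig is level, different each time; the wedge must go here. 2 to 3 N down on the open corner tips the jig until this foot meets the bench
- corner_top (a point): point on top of the plate straight above the short foot, 42 mm above the bench while level, 15 mm in from both edges of the open corner, which looks roughly toward the robot: the place to press. Two dark fence bars (16 mm wide, 12 mm high, screw heads to 57 mm above the bench) run along the plate's +x and +y edges and meet at the opposite corner (+90, +90 mm)
- wedge: loose pale wooden wedge, 70 mm long (x), 50 mm wide (y), 80 g. Origin: centre of its flat underside. The top slopes evenly from 17 mm high at the thick end (-x) to 2 mm at the thin end (+x). It lies in front of the open corner, thin end roughly toward the short foot, and slides with about 0.5 N
- wedge_back (a point): middle of the wedge's upright thick-end face (50 mm wide, 17 mm high), 8 mm above the bench; push here. Resistance rises sharply once the gap under the foot is taken up: 5 to 6 N seats it, about 25 N or more shoves the whole jig along the bench. The wedge then holds by friction
- pink_cup: bystander: pink ceramic welding cup, 20 mm wide, 35 mm tall, upright; origin under its centre
- hex_nut: bystander: steel hexagon nut, 30 x 34 x 16 mm
- strip: bystander: dark steel strip 35 x 80 x 5 mm, lying flat
- bolt: bystander: rusty hexagon bolt, standing on its head, 27 mm wide, 55 mm tall
Not all that is in view belongs to the job. Of the things like the wedge, leave any that is green; of the rest the larger one is meant.

How it is judged:
On the way:
1. the wedge's thin end is under the short foot and the foot bears on the wedge (x of foot_bottom in the frame of wedge below 0.035 m and contact force between wedge and jig above 0.3 N), for 0.1 s.
At the end, for the whole second after the job is handed in: The fingers press on the jig with more than 4 N within 30 mm of the point above the short foot, not on the wedge; the foot bears on the wedge with more than 2 N; the plate is within 0.012 rad of level; jig and wedge are still, and the jig is within 25 mm of where it stood (contact force between the fingers and jig above 4 N and horizontal distance between the grasp point and corner_top below 0.03 m and contact force between wedge and jig above 2 N and contact force between the fingers and wedge below 0.5 N and angle between jig's own z axis and vertical below 0.012 rad and linear speed of each of jig, wedge below 0.01 m/s and distance of jig from where it was at the start of the episode below 0.025 m); the arm keeps its last pose, push and grip.
It fails at once if the wedge is lifted off the bench (height (world z) of wedge above 0.012 m).
It fails at once if the wedge is tipped over (angle between wedge's own z axis and vertical above 0.35 rad).
It fails at once if the jig is lifted (height (world z) of jig above 0.015 m).
It fails at once if the jig is pushed about, more than 35 mm (distance of jig from where it was at the start of the episode above 0.035 m).
It fails at once if a bystander is moved more than 25 mm (distance of any of pink_cup, hex_nut, strip, bolt from where it was at the start of the episode above 0.025 m).
It also fails if it takes over 48 s, if anything falls off the work surface, if the arm or the gripper's body presses on something with over 40 N, if the wrist force passes 120 N, or if a joint passes its speed limit or range.

## Robot

A 6-joint arm with a two-finger parallel gripper is mounted at the origin on a cart in front of the work surface, level with it; the furniture and walls round the work are solid. World frame = base frame: x ahead of the robot, y to its left, z up, the work surface at z = 0. Lengths are in m, angles in rad, forces in N, time in s.
With the tool pointing down it reaches from about 0.375 to 0.975 m from the base axis. Payload 3.8 kg.
Tool frame: the origin (TCP) lies midway between the tips of the shut fingers; the grasp point (between the pads) lies 19 mm behind it; z points along the fingers, y is the line along which they close (so a half turn about z gives the same grasp; the last joint's range is limited). The gripper opens to 85 mm and grips with 20 to 120 N. Pads are 22 mm wide; open, the fingers measure 114 mm over their backs; the gripper's body (76 mm by 85 mm) begins 54 mm behind the grasp point. The pads swing forward as they close: fully open they stand 13 mm farther back than shut.
Start: joints at [1.238, 0.264, 1.604, -0, 1.274, -0.037], TCP at [0.197, 0.646, 0.231] pointing down, gripper open.
Joint ranges: [-2.63, 2.63], [-0.94, 2.18], [0.31, 2.57], [-1.31, 4.45], [0, 2.66], [-2.55, 2.55]. Speed limits (rad/s): [2.57, 2.57, 3.14, 3.14, 3.14, 3.14].

## Interface

Orientations are given as a rotation vector (axis times angle).
In Python, from workcell import bot, cams gives the robot as it stands.
- The arm moves only by the tool play_rows, never from a script. Its argument "rows" is a list of rows, each a list of 2 entries, a list of its own where there are three numbers: the shift along the tool's x, y, z scaled (see below), then the turn, a rotation vector about the tool's x, y, z scaled (see below). A call has 1 to 20 rows; each row is the pose to reach, as a shift and turn from the pose commanded when the call began, along the tool's axes at that moment; what a row does not reach only later rows make up. The controller multiplies each number of a shift by 250 mm and each number of a turn by 45 degrees. A row lasts 1/12 s, in which the tool goes at most 41.7 mm and 7.16 degrees, less where a joint would pass 70% of its speed; a pose out of reach is approached as far as the arm can. A call with a number of a shift or a turn outside -1 to 1 is refused whole. A call with a gripper value outside its range is refused whole. "claw" is the opening, from -1 (shut) to 1 (fully open), set as the call begins (left out, the last holds). The fingers move at their own pace and stop on an object; "newtons" is the grip in N (left out, the last holds). Time passes only in rows, so rows that repeat a pose let the fingers close. It gives the time, the measured TCP pose, the force, the opening and the grip force at its end, in the units of the state.
- bot.read_state(): the state, without advancing time (a new reading comes with each control period).
- cams.read_camera(name): name is "scene" or "top"; returns a dict with "image" (400x640x3 uint8, red, green, blue), "K" (3x3 intrinsics, pixels), "T" (4x4, takes a point from camera to world coordinates). Camera axes: x right, y down, z forward; pixel columns grow to the right and rows downward; lengths in m; the calibration is good to about 2 mm. A picture is of the moment at which its call begins. There is no depth.
- bot.finish_job(): hands the job in; it is judged then, once.
The state is a dict: "time": time; "q": joint angles; "joint_vel": joint speeds; "joint_torque": joint torques, N m; "tool_pos": TCP position; "tcp_rot": TCP orientation; "wrist_force": force on the tool from outside, world axes, zero at the start; "torque": the same for the moment, N m; "width": opening from 0.0 (shut) to 1.0 (fully open); "grip_force": force on a finger pad.
Only numpy, scipy, OpenCV 4.12 (cv2) and the standard library are available. Lean on these libraries where they do the work, as an engineer would, in place of code of your own. Each camera call takes 0.05 s, during which the arm holds its last target. There are 200 camera calls.

## Working session

There is one attempt and no reset: what is moved stays moved. The work goes in short steps, Python scripts to look and compute and a tool call to move; the robot and the scene stay as the last step left them, time stands still between calls to the robot, and variables do not carry over. Pictures are saved under pics/ and viewed, at most 10 in all, crops included, and the job is handed in when it is done.

Besides the shell and the picture viewer there is one more tool, called after "Request:" by a JSON object that holds its "method" and its "body", one argument or row to a line. play_rows: Moves the arm, as the interface text tells. Its arguments: {"type":"object","properties":{"rows":{"type":"array","items":{"type":"array"}},"claw":{"type":"number"},"newtons":{"type":"number"}},"required":["rows"]}

```bash
ls; mkdir -p pics; python3 - <<'E'
from workcell import bot,cams
import cv2,numpy as np
s=bot.read_state();print(s)
for n in("scene","top"):
    c=cams.read_camera(n);cv2.imwrite(f"pics/{n}0.png",c["image"][:,:,::-1]);np.savez(f"pics/{n}0.npz",**c);print(n,c["K"].tolist(),c["T"].round(4).tolist())
E
```

```text
pics
{'time': 0.0, 'q': array([ 1.23810984e+00,  2.64735052e-01,  1.60537841e+00,  1.62694717e-05,
        1.27371470e+00, -3.69123163e-02]), 'joint_vel': array([ 0.00065794,  0.00040843, -0.00230599, -0.00033474, -0.00020701,
       -0.0010876 ]), 'joint_torque': array([-8.79706495e-04, -5.15124321e+01, -3.67314112e+01, -9.59098929e-05,
        1.30051357e-02, -1.81182514e-05]), 'tool_pos': array([0.19651279, 0.64499021, 0.22997185]), 'tcp_rot': array([-0.46285368, -3.10687659,  0.00344679]), 'wrist_force': array([ 0.36797434, -0.84859698, -0.23956218]), 'torque': array([ 0.0274474 ,  0.00341456, -0.0101544 ]), 'grip_force': 0.0, 'width': 1.0019869957816718}
scene [[416.53077418406474, 0.0, 322.76363224473545], [0.0, 416.53077418406474, 204.3097425977409], [0.0, 0.0, 1.0]] [[0.7952, -0.4626, 0.3921, 0.1585], [-0.6064, -0.6063, 0.5144, -0.2551], [-0.0002, -0.6468, -0.7626, 0.8058], [0.0, 0.0, 0.0, 1.0]]
top [[394.04031546340735, 0.0, 326.10618411323685], [0.0, 394.04031546340735, 204.03747900231264], [0.0, 0.0, 1.0]] [[-0.0125, -0.9953, 0.0957, 0.4591], [-0.9999, 0.0126, 0.0006, 0.2464], [-0.0018, -0.0957, -0.9954, 0.9664], [0.0, 0.0, 0.0, 1.0]]
```

View pics/top0.png

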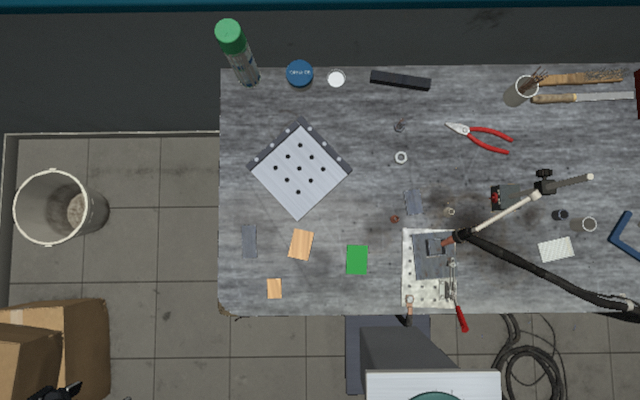

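View pics/scene0.png

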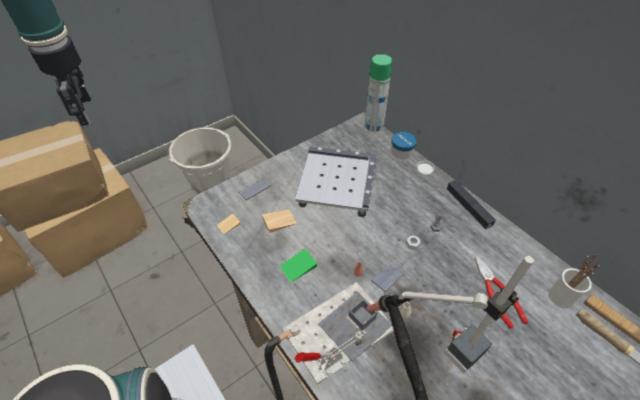

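The top view shows the jig plate around (300,170) with its open corner at (297,220). The larger pale wedge is at (301,245), with a smaller one at (274,288), a green one at (357,260) and a grey strip at (249,240). The scene view agrees: jig at (335,180), wedge at (279,220).

```bash
cat > h.py <<'E'
import numpy as np,cv2
def ray(c,uv,z):
    "pixels -> points on the horizontal plane z"
    uv=np.atleast_2d(np.asarray(uv,float))
    d=np.c_[uv,np.ones(len(uv))]@np.linalg.inv(c["K"]).T@c["T"][:3,:3].T
    o=c["T"][:3,3]
    return o+d*((z-o[2])/d[:,2])[:,None]
def proj(c,p):
    q=(np.atleast_2d(p)-c["T"][:3,3])@c["T"][:3,:3]
    q=q@c["K"].T
    return q[:,:2]/q[:,2:]
E
python3 - <<'E'
from h import *
for n,roi in(("top",(240,100,360,310)),("scene",(200,130,400,250))):
    c=dict(np.load(f"pics/{n}0.npz"));im=c["image"][:,:,::-1].copy();x0,y0,x1,y1=roi
    hsv=cv2.cvtColor(im,cv2.COLOR_BGR2HSV)
    m=cv2.inRange(hsv,(8,60,120),(25,255,255));k=np.zeros_like(m);k[y0:y1,x0:x1]=m[y0:y1,x0:x1]
    for ct in cv2.findContours(k,0,1)[0]:
        a=cv2.contourArea(ct)
        if a>60:
            r=cv2.minAreaRect(ct);b=cv2.boxPoints(r)
            ap=cv2.approxPolyDP(ct,3,True)[:,0]
            print(n,a,r,"z0",ray(c,b,0.0)[:,:2].round(4).tolist(),"approx",ap.tolist())
    cr=im[y0:y1,x0:x1]
    f=min(800/cr.shape[1],600/cr.shape[0])
    cv2.imwrite(f"pics/{n}c.png",cv2.resize(cr,None,fx=f,fy=f,interpolation=cv2.INTER_CUBIC));print(f)
E
```

```text
top 267.0 ((274.0, 288.0), (20.0, 14.0), 90.0) z0 [[0.374, 0.3924], [0.3736, 0.3585], [0.326, 0.3585], [0.3264, 0.3923]] approx [[268, 278], [267, 297], [281, 297], [280, 278]]
top 564.5 ((300.3176574707031, 244.07058715820312), (21.259185791015625, 29.285614013671875), 12.528807640075684) z0 [[0.4261, 0.3444], [0.4954, 0.3286], [0.4835, 0.2778], [0.4143, 0.2939]] approx [[295, 228], [287, 255], [307, 260], [313, 232]]
2.857142857142857
scene 223.0 ((228.57998657226562, 223.9399871826172), (13.000000953674316, 20.200002670288086), 53.13010025024414) z0 [[0.3276, 0.3932], [0.3777, 0.4029], [0.3766, 0.3625], [0.3275, 0.354]] approx [[233, 214], [217, 225], [223, 233], [239, 224]]
scene 457.0 ((278.800048828125, 218.90003967285156), (19.28989028930664, 29.409177780151367), 71.56504821777344) z0 [[0.4324, 0.3542], [0.5046, 0.3372], [0.4834, 0.2798], [0.4141, 0.2973]] approx [[288, 209], [262, 215], [269, 231], [295, 223]]
4.0
```

View pics/topc.png

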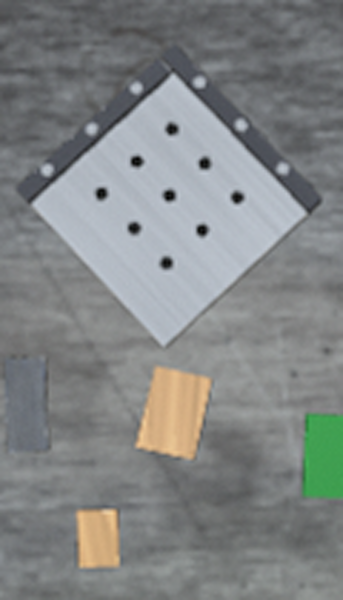

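View pics/scenec.png

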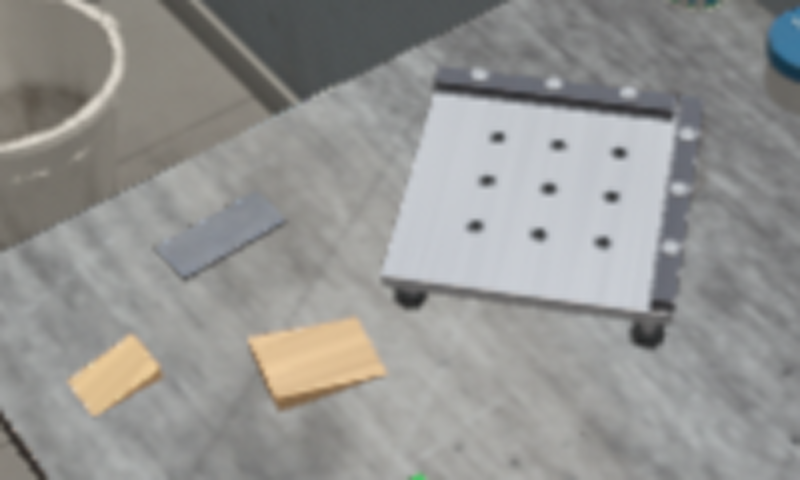

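```bash
python3 - <<'E'
from h import *
T=dict(np.load("pics/top0.npz"));S=dict(np.load("pics/scene0.npz"))
def up(p,f,o): return (np.array(p,float)+.5)/f-.5+np.array(o)
def holes(c,roi):
    x0,y0,x1,y1=roi;g=cv2.cvtColor(c["image"],cv2.COLOR_RGB2GRAY)[y0:y1,x0:x1]
    g=cv2.resize(g,None,fx=4,fy=4,interpolation=cv2.INTER_CUBIC)
    _,_,st,ce=cv2.connectedComponentsWithStats((g<110).astype(np.uint8))
    k=(st[:,4]>40)&(st[:,4]<600)
    return up(ce[k],4,(x0,y0))
for n,c,roi in(("top",T,(270,140,330,197)),("scene",S,(315,158,358,194))):
    h=ray(c,holes(c,roi),.042)[:,:2];m=h.mean(0);print(n,len(h),m.round(4),(h-m).round(3).tolist())
ct=ray(T,up([(165,346),(31,203),(310,212)],2.857,(240,100)),.042);cs=ray(S,up([(383,277)],4,(200,130)),.042);print("plate corners",ct.round(4),cs.round(4))
w=up([(154,366),(213,378),(136,447),(193,460)],2.857,(240,100))
a=ray(T,w[:2],.002);b=ray(T,w[2:],.017);print("wedge top",a.round(4),b.round(4))
w=up([(357,319),(384,373),(250,340),(281,396)],4,(200,130))
a=ray(S,w[:2],.002);b=ray(S,w[2:],.017);print("wedge scene",a.round(4),b.round(4))
print("short foot rim bottom",ray(S,up([(410,307)],4,(200,130)),.007))
E
```

```text
top 9 [0.6349 0.3108] [[0.056, -0.002], [0.029, 0.027], [0.027, -0.03], [0.002, 0.057], [0.0, -0.0], [-0.002, -0.057], [-0.027, 0.029], [-0.029, -0.027], [-0.056, 0.003]]
scene 9 [0.6356 0.3119] [[0.003, 0.057], [0.03, 0.027], [0.057, -0.003], [-0.027, 0.03], [-0.0, -0.0], [0.027, -0.03], [-0.057, 0.002], [-0.03, -0.027], [-0.002, -0.056]]
plate corners [[0.5094 0.3148 0.042 ]
 [0.6298 0.4256 0.042 ]
 [0.6192 0.1937 0.042 ]] [[0.5088 0.3143 0.042 ]]
wedge top [[0.4945 0.3273 0.002 ]
 [0.4837 0.2769 0.002 ]] [[0.4265 0.3414 0.017 ]
 [0.4151 0.2938 0.017 ]]
wedge scene [[0.4942 0.3254 0.002 ]
 [0.4832 0.28   0.002 ]] [[0.4269 0.3403 0.017 ]
 [0.4188 0.2929 0.017 ]]
short foot rim bottom [[0.52400144 0.30969206 0.007     ]]
```

```bash
cat >> h.py <<'E'
from scipy.spatial.transform import Rotation as R
def go(p,yaw=None):
    "numbers for a move to TCP p with heading yaw (-x_tool), tool down"
    from workcell import bot
    s=bot.read_state();r=R.from_rotvec(s["tcp_rot"])
    d=r.inv().apply(np.array(p)-s["tool_pos"])/.25
    t=np.zeros(3)
    if yaw is not None:
        c,n=np.cos(yaw),np.sin(yaw)
        g=R.from_matrix(np.array([[-c,-n,0],[-n,c,0],[0,0,-1]]).T@np.eye(3)) if 0 else R.from_matrix(np.column_stack([[-c,-n,0],[-n,c,0],[0,0,-1]]))
        t=(r.inv()*g).as_rotvec()/(np.pi/4)
    print("pos",s["tool_pos"].round(4),"F",s["wrist_force"].round(2),"t",round(s["time"],2),"| shift",d.round(4).tolist(),"turn",t.round(4).tolist())
E
sed -i 's/R.from_matrix(np.array.*if 0 else //' h.py
python3 -c "
from h import *
go((.30,.49,.17),-.215);go((.392,.3236,.10),-.215)"
```

```text
pos [0.1966 0.645  0.23  ] F [0.06 0.05 0.22] t 0.1 | shift [-0.5766, -0.4721, 0.2411] turn [-0.0027, -0.0002, -0.1028]
pos [0.1966 0.645  0.23  ] F [0.06 0.05 0.22] t 0.1 | shift [-1.1226, -1.001, 0.5222] turn [-0.0027, -0.0002, -0.1028]
```

Request:
{"method": "play_rows", "body": {
  "rows": [
    [[-0.577, -0.472, 0.241], [0, 0, -0.103]],
    [[-0.577, -0.472, 0.241], [0, 0, -0.103]],
    [[-0.577, -0.472, 0.241], [0, 0, -0.103]],
    [[-0.577, -0.472, 0.241], [0, 0, -0.103]],
    [[-0.577, -0.472, 0.241], [0, 0, -0.103]],
    [[-0.577, -0.472, 0.241], [0, 0, -0.103]]
  ],
  "claw": -0.65,
  "newtons": 40
}}

```text
time: 0.6
tool_pos: [0.3014, 0.4846, 0.1675]
tcp_rot: [-0.342, -3.121, 0.012]
wrist_force: [-0.1, -0.2, -0.2]
width: 0.179
grip_force: 0.0
```

```bash
python3 -c "
from h import *
go((.392,.3236,.08),-.215)"
```

```text
pos [0.3014 0.4846 0.1675] F [-0.12 -0.2  -0.16] t 0.6 | shift [-0.4938, -0.5474, 0.3539] turn [-0.0098, -0.001, -0.0044]
```

Request:
{"method": "play_rows", "body": {
  "rows": [
    [[-0.5, -0.57, 0.36], [0, 0, 0]],
    [[-0.5, -0.57, 0.36], [0, 0, 0]],
    [[-0.5, -0.57, 0.36], [0, 0, 0]],
    [[-0.5, -0.57, 0.36], [0, 0, 0]],
    [[-0.5, -0.57, 0.36], [0, 0, 0]],
    [[-0.5, -0.57, 0.36], [0, 0, 0]],
    [[-0.5, -0.57, 0.36], [0, 0, 0]],
    [[-0.5, -0.57, 0.36], [0, 0, 0]]
  ]
}}

```text
time: 1.27
tool_pos: [0.3923, 0.3254, 0.0812]
tcp_rot: [-0.339, -3.123, -0.001]
wrist_force: [-0.1, 0.2, -0.2]
width: 0.177
grip_force: 0.0
```

```bash
python3 -c "
from h import *
go((.392,.3236,.007),-.215)"
```

```text
pos [0.3923 0.3254 0.0812] F [-0.09  0.15 -0.16] t 1.27 | shift [-0.0006, -0.0073, 0.2968] turn [0.0008, -0.0003, -0.0014]
```

Request:
{"method": "play_rows", "body": {
  "rows": [
    [[0, -0.007, 0.15], [0, 0, 0]],
    [[0, -0.007, 0.25], [0, 0, 0]],
    [[0, -0.007, 0.296], [0, 0, 0]],
    [[0, -0.007, 0.296], [0, 0, 0]],
    [[0, -0.007, 0.296], [0, 0, 0]]
  ]
}}

```text
time: 1.68
tool_pos: [0.3915, 0.3243, 0.0074]
tcp_rot: [-0.334, -3.124, -0.0]
wrist_force: [0.3, 0.3, -0.2]
width: 0.173
grip_force: 0.0
```

```bash
python3 - <<'E'
from h import *
from workcell import cams
# advance: 19 mm to face, then the steered push
go((.4105,.3196,.007),-.215); go((.443,.3148,.007),0.0)
for n,r in(("scene",(200,130,400,280)),):
    c=cams.read_camera(n);x0,y0,x1,y1=r
    cv2.imwrite(f"pics/{n}1.png",cv2.resize(c["image"][y0:y1,x0:x1,::-1],None,fx=4,fy=4,interpolation=2))
E
```

```text
pos [0.3915 0.3243 0.0074] F [ 0.34  0.26 -0.21] t 1.68 | shift [-0.0784, -0.0024, 0.0015] turn [-0.0, -0.0003, 0.0022]
pos [0.3915 0.3243 0.0074] F [ 0.34  0.26 -0.21] t 1.68 | shift [-0.2096, 0.0064, 0.0015] turn [0.0, -0.0003, -0.2716]
```

View pics/scene1.png

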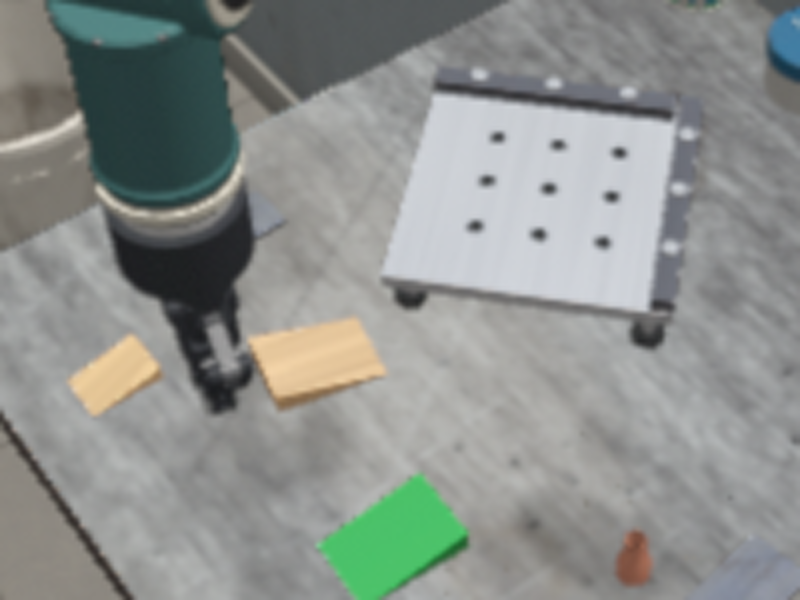

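The fingers stand behind the wedge's thick end at crop (220,390), and wedge and jig are untouched. Next is the steered push.

Request:
{"method": "play_rows", "body": {
  "rows": [
    [[-0.04, -0.002, 0], [0, 0, 0]],
    [[-0.07, -0.002, 0], [0, 0, 0]],
    [[-0.085, -0.002, 0], [0, 0, -0.01]],
    [[-0.095, -0.001, 0], [0, 0, -0.03]],
    [[-0.105, 0, 0], [0, 0, -0.05]],
    [[-0.115, 0.001, 0], [0, 0, -0.075]],
    [[-0.125, 0.002, 0], [0, 0, -0.1]],
    [[-0.135, 0.003, 0], [0, 0, -0.125]],
    [[-0.145, 0.003, 0], [0, 0, -0.15]],
    [[-0.155, 0.004, 0], [0, 0, -0.175]],
    [[-0.165, 0.005, 0], [0, 0, -0.2]],
    [[-0.175, 0.006, 0], [0, 0, -0.225]],
    [[-0.185, 0.006, 0], [0, 0, -0.25]],
    [[-0.19, 0.006, 0], [0, 0, -0.27]],
    [[-0.19, 0.006, 0], [0, 0, -0.27]]
  ]
}}

```text
time: 2.98
tool_pos: [0.439, 0.3146, 0.0071]
tcp_rot: [0.003, 3.141, 0.0]
wrist_force: [0.1, -0.3, 0.0]
width: 0.176
grip_force: 0.0
```

```bash
python3 - <<'E'
from h import *
from workcell import cams
go((.443,.3148,.007),0.0)
ims=[]
for n,r in(("scene",(220,150,370,250)),("top",(260,180,350,280))):
    c=cams.read_camera(n);x0,y0,x1,y1=r;np.savez(f"pics/{n}2.npz",**c)
    ims.append(cv2.resize(c["image"][y0:y1,x0:x1,::-1],None,fx=(3.2),fy=3.2,interpolation=2))
cv2.imwrite("pics/both2.png",np.hstack(ims))
E
```

```text
pos [0.439  0.3146 0.0071] F [ 0.1  -0.27  0.02] t 2.98 | shift [-0.0159, 0.001, 0.0004] turn [0.0003, 0.0008, -0.0025]
```

View pics/both2.png

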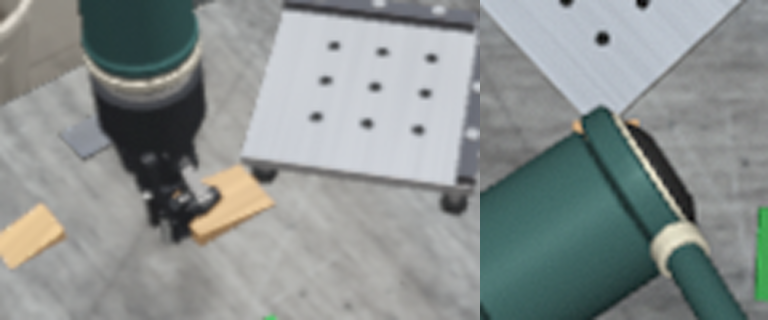

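The scene view (left half) shows the wedge with its thin-end corners at crop (240,165) and (273,203), pointing at the foot at (263,172). The jig has not moved; the top view is mostly hidden by the arm.

```bash
python3 - <<'E'
from h import *
S=dict(np.load("pics/scene2.npz"));T=dict(np.load("pics/top2.npz"))
hsv=cv2.cvtColor(S["image"],cv2.COLOR_RGB2HSV);m=cv2.inRange(hsv,(8,60,120),(25,255,255));m[:,:265]=0;m[:190]=0;m[240:]=0;m[:,320:]=0
ct=max(cv2.findContours(m,0,1)[0],key=cv2.contourArea);a=cv2.approxPolyDP(ct,1.5,True)[:,0];print(a.tolist());print(ray(S,a,.002).round(4)[:,:2].tolist())
up=lambda p:(np.array(p,float)+.5)/3.2-.5
print("thin",ray(S,up([(240,165),(273,203)])+(220,150),.002).round(4))
print("top thin",ray(T,up([(577-480,124),(636-480,124)])+(260,180),.002).round(4))
E
```

```text
[[295, 202], [284, 206], [289, 212], [279, 220], [281, 225], [283, 226], [304, 214], [300, 206]]
[[0.5203, 0.336], [0.4907, 0.342], [0.4897, 0.3182], [0.4559, 0.3121], [0.4512, 0.2962], [0.4534, 0.2907], [0.5156, 0.2903], [0.5227, 0.3175]]
thin [[0.5211 0.3387 0.002 ]
 [0.5192 0.2912 0.002 ]]
top thin [[0.5176 0.336  0.002 ]
 [0.517  0.2908 0.002 ]]
```

Request:
{"method": "play_rows", "body": {
  "rows": [
    [[-0.01, 0, 0], [0, 0, 0]],
    [[-0.02, 0, 0], [0, 0, 0]],
    [[-0.03, 0, 0], [0, 0, 0]],
    [[-0.04, 0, 0], [0, 0, 0]],
    [[-0.05, 0, 0], [0, 0, 0]],
    [[-0.05, 0, 0], [0, 0, 0]]
  ]
}}

```text
time: 3.58
tool_pos: [0.4517, 0.3146, 0.0072]
tcp_rot: [0.005, 3.141, 0.0]
wrist_force: [0.3, -0.8, 0.2]
width: 0.175
grip_force: 0.0
```

Request:
{"method": "play_rows", "body": {
  "rows": [
    [[-0.006, 0, 0], [0, 0, 0]],
    [[-0.012, 0, 0], [0, 0, 0]],
    [[-0.012, 0, 0], [0, 0, 0]]
  ]
}}

```text
time: 3.83
tool_pos: [0.4542, 0.3145, 0.0071]
tcp_rot: [0.005, 3.141, 0.0]
wrist_force: [0.4, -1.1, 0.4]
width: 0.177
grip_force: 0.1
```

Request:
{"method": "play_rows", "body": {
  "rows": [
    [[-0.006, 0, 0], [0, 0, 0]],
    [[-0.012, 0, 0], [0, 0, 0]],
    [[-0.012, 0, 0], [0, 0, 0]]
  ]
}}

```text
time: 4.08
tool_pos: [0.4574, 0.3145, 0.0071]
tcp_rot: [0.004, 3.141, 0.0]
wrist_force: [0.7, 0.5, -0.2]
width: 0.174
grip_force: 0.0
```

Request:
{"method": "play_rows", "body": {
  "rows": [
    [[-0.006, 0, 0], [0, 0, 0]],
    [[-0.012, 0, 0], [0, 0, 0]],
    [[-0.012, 0, 0], [0, 0, 0]]
  ]
}}

```text
time: 4.33
tool_pos: [0.4595, 0.3143, 0.007]
tcp_rot: [-0.005, -3.14, 0.001]
wrist_force: [-3.4, 0.6, 2.8]
width: 0.179
grip_force: 1.7
```

Request:
{"method": "play_rows", "body": {
  "rows": [
    [[-0.006, 0, 0], [0, 0, 0]],
    [[-0.012, 0, 0], [0, 0, 0]],
    [[-0.012, 0, 0], [0, 0, 0]]
  ]
}}

```text
time: 4.58
tool_pos: [0.4601, 0.3142, 0.0069]
tcp_rot: [-0.005, -3.136, 0.002]
wrist_force: [-10.0, 1.1, 9.4]
width: 0.175
grip_force: 5.3
```

Request:
{"method": "play_rows", "body": {
  "rows": [
    [[-0.005, 0, 0], [0, 0, 0]],
    [[-0.008, 0, 0], [0, 0, 0]],
    [[-0.008, 0, 0], [0, 0, 0]]
  ]
}}

```text
time: 4.83
tool_pos: [0.4604, 0.3141, 0.0069]
tcp_rot: [-0.006, -3.133, 0.003]
wrist_force: [-15.6, 1.0, 13.3]
width: 0.171
grip_force: 7.8
```

Request:
{"method": "play_rows", "body": {
  "rows": [
    [[0.015, 0, 0], [0, 0, 0]],
    [[0.04, 0, 0], [0, 0, 0]],
    [[0.08, 0, 0], [0, 0, 0]],
    [[0.08, 0, -0.15], [0, 0, 0]],
    [[0.08, 0, -0.3], [0, 0, 0]],
    [[0.08, 0, -0.3], [0, 0, 0]],
    [[0.08, 0, -0.3], [0, 0, 0]]
  ]
}}

```text
time: 5.42
tool_pos: [0.4473, 0.316, 0.0852]
tcp_rot: [0.004, 3.135, 0.006]
wrist_force: [-0.5, 0.4, -1.2]
width: 0.174
grip_force: 0.0
```

```bash
python3 - <<'E'
from h import *
from workcell import cams
go((.529,.315,.075),0.0)
ims=[]
for n,r in(("scene",(220,150,370,250)),("top",(260,180,350,280))):
    c=cams.read_camera(n);x0,y0,x1,y1=r;np.savez(f"pics/{n}3.npz",**c)
    ims.append(cv2.resize(c["image"][y0:y1,x0:x1,::-1],None,fx=(3.2),fy=3.2,interpolation=2))
cv2.imwrite("pics/both3.png",np.hstack(ims))
E
```

```text
pos [0.4473 0.316  0.0852] F [-0.45  0.37 -1.18] t 5.42 | shift [-0.3267, -0.0034, 0.043] turn [0.0049, 0.0082, -0.0035]
```

View pics/both3.png

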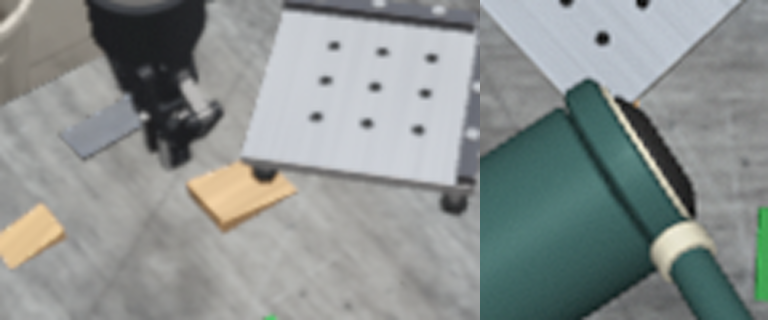

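The wedge now sits under the foot, which bears near the wedge's midline at crop (263,172), and the jig looks unmoved. Next I shut the fingers and press above the foot.

Request:
{"method": "play_rows", "body": {
  "rows": [
    [[-0.1, -0.003, 0], [0, 0, 0]],
    [[-0.2, -0.003, 0], [0, 0, 0]],
    [[-0.3, -0.003, 0], [0, 0, 0]],
    [[-0.34, -0.003, 0.03], [0, 0, 0]],
    [[-0.34, -0.003, 0.06], [0, 0, 0]],
    [[-0.34, -0.003, 0.09], [0, 0, 0]],
    [[-0.34, -0.003, 0.11], [0, 0, 0]],
    [[-0.34, -0.003, 0.11], [0, 0, 0]],
    [[-0.34, -0.003, 0.11], [0, 0, 0]]
  ],
  "claw": -1
}}

```text
time: 6.27
tool_pos: [0.5279, 0.3131, 0.0532]
tcp_rot: [-0.003, -3.139, 0.002]
wrist_force: [0.0, 0.8, 1.1]
width: -0.001
grip_force: 0.0
```

```bash
python3 -c "
from h import *
go((.532,.315,.042),0)"
```

```text
pos [0.5279 0.3131 0.0532] F [0.05 0.78 1.15] t 6.27 | shift [-0.0164, 0.0078, 0.0447] turn [-0.0017, -0.0034, -0.0028]
```

Request:
{"method": "play_rows", "body": {
  "rows": [
    [[-0.01, 0.007, 0.015], [0, 0, 0]],
    [[-0.016, 0.007, 0.03], [0, 0, 0]],
    [[-0.016, 0.007, 0.04], [0, 0, 0]],
    [[-0.016, 0.007, 0.04], [0, 0, 0]]
  ]
}}

```text
time: 6.6
tool_pos: [0.5337, 0.3152, 0.0441]
tcp_rot: [-0.004, -3.141, 0.0]
wrist_force: [0.7, 0.7, -0.6]
width: 0.002
grip_force: 0.0
```

Request:
{"method": "play_rows", "body": {
  "rows": [
    [[0, 0, 0.004], [0, 0, 0]],
    [[0, 0, 0.008], [0, 0, 0]],
    [[0, 0, 0.008], [0, 0, 0]]
  ]
}}

```text
time: 6.85
tool_pos: [0.5339, 0.3152, 0.0425]
tcp_rot: [-0.005, -3.142, 0.0]
wrist_force: [0.5, -0.2, -0.3]
width: 0.002
grip_force: 0.0
```

Request:
{"method": "play_rows", "body": {
  "rows": [
    [[0, 0, 0.004], [0, 0, 0]],
    [[0, 0, 0.004], [0, 0, 0]],
    [[0, 0, 0.004], [0, 0, 0]]
  ]
}}

```text
time: 7.1
tool_pos: [0.5342, 0.3153, 0.0421]
tcp_rot: [0.005, 3.141, 0.0]
wrist_force: [-1.5, -0.8, 3.6]
width: -0.0
grip_force: 1.7
```

Request:
{"method": "play_rows", "body": {
  "rows": [
    [[0, 0, 0.004], [0, 0, 0]],
    [[0, 0, 0.004], [0, 0, 0]],
    [[0, 0, 0.004], [0, 0, 0]]
  ]
}}

```text
time: 7.35
tool_pos: [0.5341, 0.3153, 0.042]
tcp_rot: [0.004, 3.141, 0.0]
wrist_force: [-3.8, -1.6, 9.5]
width: -0.002
grip_force: 4.5
```

Request:
{"method": "play_rows", "body": {
  "rows": [
    [[0, 0, 0.001], [0, 0, 0]],
    [[0, 0, 0.001], [0, 0, 0]],
    [[0, 0, 0.001], [0, 0, 0]],
    [[0, 0, 0.001], [0, 0, 0]],
    [[0, 0, 0.001], [0, 0, 0]],
    [[0, 0, 0.001], [0, 0, 0]]
  ]
}}

```text
time: 7.85
tool_pos: [0.5342, 0.3154, 0.042]
tcp_rot: [0.004, 3.141, 0.0]
wrist_force: [-4.1, -1.3, 10.2]
width: 0.001
grip_force: 5.1
```

```bash
python3 - <<'E'
from h import *
from workcell import cams,bot
c=cams.read_camera("scene");S=dict(np.load("pics/scene0.npz"))
r=(slice(150,215),slice(345,380))
g=[cv2.cvtColor(i["image"],7).astype(np.float32)[r] for i in(S,c)]
print(cv2.phaseCorrelate(*g))
cv2.imwrite("pics/end.png",cv2.resize(c["image"][130:260,220:390,::-1],None,fx=4,fy=4,interpolation=2))
s=bot.read_state();print(s["tool_pos"],s["wrist_force"],s["time"])
E
```

```text
((0.025236842867698783, -0.017338024666976537), 1.0046245687537723)
[0.53418494 0.31533344 0.04197492] [-3.97563437 -1.47278414 10.01497454] 7.9
```

View pics/end.png

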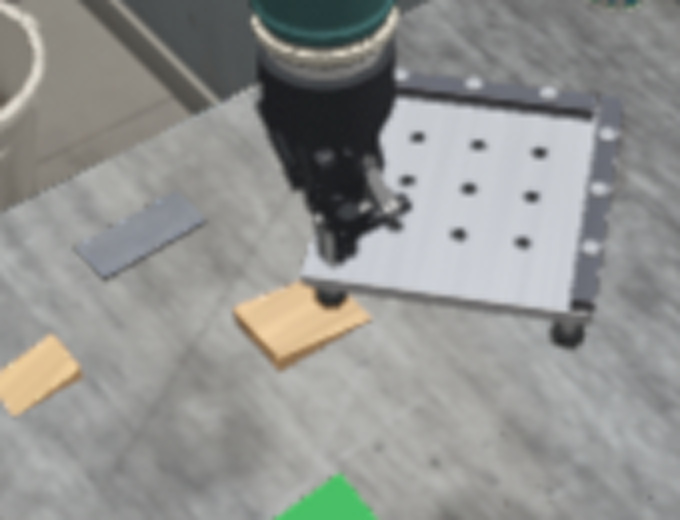

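The fingertips press the plate corner at (335,255) with 10 N, straight above the foot on the wedge at (330,295). The jig image has shifted by less than 0.05 px since the start.

```bash
python3 -c "
from workcell import bot
print(bot.finish_job())"
```

```text
the job is handed in; nothing more can be done
None
```

The wedge is under the short foot, and I handed the job in at about 8 s with the fingertips still pressing about 10 N above that foot. The corner gave only about 0.1 mm under the press and stayed at its level height of 42 mm. The jig had not visibly moved, though the wedge push peaked near 16 N, above the 5 to 6 N needed to seat it. The judge returned no verdict.

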